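Feel for the hidden hole and shoot the bolt

TASK

Take the centre punch out of its wooden stand and, working in under the hood, feel lightly along the slot of the lock with its point until it drops into the bolt's hidden drive hole. With the point in the hole, slide the bolt to the left, fully home through its keeper. Then put the punch back upright in its stand and let go, leaving the spanner, the roll of tape and the try square where they lie.

Things in the scene. Friction and masses are not known exactly. Their poses are not given: they have to be found in the camera images.
- slot (a point): Middle of the mouth of the slot in the lock's face, 56 mm above the worktop. The lock is a grey steel case with a flat face of 68 x 220 mm that leans 30 degrees toward the robot. Axes: z out of the face (30 degrees from vertical), x up the slope, y along the slot, to the robot's left. The slot is 14 mm wide (x), 76 mm long (y from -38 to 38 mm), with straight walls square to the face.
- bolt_top (a point): Point of the bolt's flat top under the slot's middle, 14.5 mm below the face; axes as the slot's. The bolt closes the whole slot but for one drive hole, 9.5 mm across, on the slot's middle line, at first anywhere from y = -32 to +3 mm: no reading gives it. A point that drops in can go 16.5 mm deeper than this top, to a fixed floor. The hole moves with the bolt.
- hood_edge (a point): Middle of the front edge of the sheet-steel hood, which covers the slot over its whole length: 65 mm straight above the slot's mouth and 7.5 mm nearer the robot. A tool that comes straight down is stopped; one along the slot's z axis has 26 mm from its axis to the edge. z is up.
- bolt (a joint): How far the bolt is out, m: 0 fully back, 0.028 fully home (stop), growing to the left (+y of the slot). It starts between 0 and 0.005. It slides stiffly with about 7 N of friction and stays where it is left (a point pressed hard on its top can drag it along); the case hides all of it but the slot and its nose.
- nose (a point): Middle of the end face of the bolt's rectangular steel nose (26 x 13 mm), that comes out at the left end of the case and goes through the keeper, a steel loop beyond it. Axes as for the slot.
- punch_centre (a point): Middle of the steel centre punch, a round bar 12 mm thick and 118 mm long; it stands point down in the stand, loosely (it may lean a few degrees), 78 mm showing. y runs along the bar, from the point to the head. The last 38 mm taper to the point: 7 mm thick at 18 mm from the point, 1 mm at the point. 0.06 kg.
- punch_tip (a point): The punch's point, 59 mm from its middle.
- stand_hole (a point): Centre of the hole's mouth on top of the fixed wooden stand, 50 x 70 mm and 50 mm high. The hole is 15.5 mm wide with a small chamfer, 40 mm deep, straight down, narrower in its lower 20 mm; the punch's point rests on its bottom, 10 mm above the worktop. z is up.
- spanner: Spanner with one ring and one open end, 220 mm long and 6 mm high, lying on the worktop; a bystander. Origin under its middle.
- tape: Roll of black tape, 62 mm across and 19 mm high; a bystander. Origin under its middle.
- square: Try square with wooden stock, 159 x 100 mm, 18 mm high, lying flat; a bystander. Origin under its middle.
Not all that is in view belongs to the job. Of the things that look like the part that bears stand_hole, take the one that is farthest to the robot's right at the start. Of the things that look like the part that bears punch_centre, the larger one is meant.

How it is judged:
On the way, in this order (a step that is already met when the one before it is completed fails the run):
1. the punch's point has dropped into the bolt's hidden hole (at least 20 mm below the face, inside the slot) while the bolt is still less than half way out (z of punch_tip in the frame of slot between -0.036 and -0.02 m and x of punch_tip in the frame of slot between -0.009 and 0.009 m and y of punch_tip in the frame of slot between -0.04 and 0.04 m and value of joint bolt below 0.014 m), for 0.1 s.
2. the bolt is home with the point in the hole (value of joint bolt above 0.0255 m and z of punch_tip in the frame of slot between -0.036 and -0.02 m and x of punch_tip in the frame of slot between -0.009 and 0.009 m and y of punch_tip in the frame of slot between -0.04 and 0.04 m), for 0.1 s.
At the end, for the whole second after the job is handed in: The bolt is home (at least 25.5 of its 28 mm), and the punch stands point down in the stand's hole, its point at least 30 mm deep, upright within about 14 degrees, released and at rest (value of joint bolt above 0.0255 m and horizontal distance between punch_tip and stand_hole below 0.012 m and z of punch_tip in the frame of stand_hole below -0.03 m and angle between punch_centre's own y axis and vertical below 0.25 rad and z of punch_centre in the frame of stand_hole above 0 m); the robot touches nothing.
It fails at once if a bystander (spanner, roll of tape, try square) was moved more than 30 mm (distance of any of spanner, tape, square from where it was at the start of the episode above 0.03 m).
It also fails if it takes over 54 s, if anything falls off the work surface, if the arm or the gripper's body presses on something with over 40 N, if the wrist force passes 120 N, or if a joint passes its speed limit or range.

ROBOT

A 7-joint arm with a two-finger parallel gripper is mounted at the origin on the work surface; the furniture and walls round the work are solid. World frame = base frame: x ahead of the robot, y to its left, z up, the work surface at z = 0. Lengths are in m, angles in rad, forces in N, time in s.
With the tool pointing down it reaches from about 0.4 to 0.85 m from the base axis. Payload 10.4 kg.
Tool frame: the origin (TCP) lies midway between the tips of the shut fingers; the grasp point (between the pads) lies 19 mm behind it; z points along the fingers, x is the direction in which the jaws open and shut, and the axes are right-handed (so a half turn about z gives the same grasp; the last joint's range is limited). The gripper opens to 87 mm and grips with 3 to 60 N. Pads are 19 mm wide; open, the fingers measure 117 mm over their backs; the gripper's body (75 mm by 190 mm) begins 51 mm behind the grasp point.
Start: joints at [1.113, 0.332, -0.065, 1.46, 0.022, 1.35, -0.088], TCP at [0.263, -0.567, 0.223] pointing down, gripper open.
Joint ranges: [-2.6, 2.6], [-0.5, 2.12], [-1.47, 1.34], [0.16, 2.42], [-1.27, 4.41], [0.06, 2.06], [-2.6, 2.6]. Speed limits (rad/s): [2.22, 2.22, 2.79, 2.79, 3.14, 3.14, 3.14].

INTERFACE

Orientations are given as a unit quaternion [x, y, z, w].
In Python, from bench import r gives the robot as it stands. The module is installed in compiled form; this text tells all that it offers.
- The arm moves only by the tool play_rows, never from a script. Its argument "commands" is a list of rows, each a list of 7 numbers: the shift along the world's x, y, z in cm, then the turn, a rotation vector about the world's x, y, z in rad, then the finger opening in cm, from 0 to 8.7. A call has 1 to 20 rows; each row shifts and turns the commanded pose from where the row before left it; what a row does not reach is not made up. A row lasts 1/8 s, in which the tool goes at most 62.5 mm and 10.7 degrees, less where a joint would pass 70% of its speed; a pose out of reach is approached as far as the arm can. A call is refused whole if a number of a shift passes 6.25 or a number of a turn 0.188, either way. A call with a gripper value outside its range is refused whole. The fingers move at their own pace and stop on an object; "grip_force" is the grip in N (left out, the last holds). Time passes only in rows, so rows that do not move let the fingers close. It gives the time, the measured TCP pose, the force and the opening at its end, in the units of the state.
- r.read_state(): the state, without advancing time (a new reading comes with each control period).
- r.camera(name): name is "scene" or "top" or "wrist"; returns a dict with "img" (480x640x3 uint8, red, green, blue), "K" (3x3 intrinsics, pixels), "k1" (the pictures are not rectified: a ray, as slopes to the right and down, at radius r is drawn at 1 + k1 r^2 times it, then the intrinsics apply), "camera_from_world" (4x4, takes a point from world to camera coordinates). Camera axes: x right, y down, z forward; pixel columns grow to the right and rows downward; lengths in m; the calibration is good to about 2 mm. A picture is of the moment at which its call begins. There is no depth.
- r.close_job(): hands the job in, once; it reports no verdict.
The state is a dict: "time": time; "joint_positions": joint angles; "joint_vel": joint speeds; "joint_torque": joint torques, N m; "ee_pos": TCP position; "eef_rot": TCP orientation; "ft_force": force on the tool from outside, world axes, zero at the start; "torque": the same for the moment, N m; "width": finger opening in m.
Only numpy, scipy, OpenCV 4.12 (cv2) and the standard library are available. Lean on these libraries where they do the work, as an engineer would, in place of code of your own. Each camera call takes 0.05 s, during which the arm holds its last target. There are 200 camera calls.

## Working session

There is one attempt and no reset: what is moved stays moved. The work goes in short steps, Python scripts to look and compute and a tool call to move; the robot and the scene stay as the last step left them, time stands still between calls to the robot, and variables do not carry over. Pictures are saved under pics/ and viewed, about 8 in all and at most 12, crops included, and the job is handed in when it is done.

Besides the shell and the picture viewer there is one more tool, called after "Call:" as a command line: name --pt "numbers of a row" for each row, then --argument value for the rest. play_rows: Moves the arm, as the interface text tells. Its arguments: {"type":"object","properties":{"commands":{"type":"array","items":{"type":"array","items":{"type":"number"}}},"grip_force":{"type":"number"}},"required":["commands"]}

```bash
mkdir -p pics; cat > h.py <<'E'
from bench import r
import numpy as np, cv2, json
def snap(n):
    c=r.camera(n); return c
def save(c,p,crop=None,scale=1):
    im=c["img"][...,::-1]
    if crop: im=im[crop[1]:crop[3],crop[0]:crop[2]]
    cv2.imwrite("pics/"+p,cv2.resize(np.ascontiguousarray(im),None,fx=scale,fy=scale,interpolation=cv2.INTER_CUBIC))
def ray(c,u,v):
    K=np.array(c["K"]);d=np.array([(u-K[0,2])/K[0,0],(v-K[1,2])/K[1,1]]);s=d.copy()
    for _ in range(30): s=d/(1+c["k1"]*(s@s))
    T=np.array(c["camera_from_world"]);R=T[:3,:3];o=-R.T@T[:3,3]
    k=R.T@np.array([s[0],s[1],1]);return o,k/np.linalg.norm(k)
def atz(c,u,v,z):
    o,d=ray(c,u,v);return o+d*(z-o[2])/d[2]
def proj(c,p):
    T=np.array(c["camera_from_world"]);q=T[:3,:3]@np.array(p)+T[:3,3];s=q[:2]/q[2];s=s*(1+c["k1"]*(s@s))
    K=np.array(c["K"]);return np.array([K[0,0]*s[0]+K[0,2],K[1,1]*s[1]+K[1,2]])
def tri(*rs):
    A=0;b=0
    for o,d in rs:
        P=np.eye(3)-np.outer(d,d);A=A+P;b=b+P@o
    p=np.linalg.solve(A,b);return p,[np.linalg.norm((np.eye(3)-np.outer(d,d))@(p-o)) for o,d in rs]
E
python3 - <<'E'
from h import *
import pickle
C={n:snap(n) for n in("scene","top")}
pickle.dump(C,open("c0.pkl","wb"))
for n in C: save(C[n],n+"0.png"); T=np.array(C[n]["camera_from_world"]);print(n,-T[:3,:3].T@T[:3,3],C[n]["K"][0][0],C[n]["k1"])
print(r.read_state())
E
```

```text
scene [-0.15379224  0.68609435  0.76881952] 555.8277063162064 0.02303370542087266
top [0.38521558 0.17579351 1.07188967] 472.99517665837766 -0.043121896235939795
{'time': 0.1, 'joint_positions': array([ 1.11339408,  0.33279203, -0.06470086,  1.46085331,  0.02157924,
        1.34992572, -0.08847801]), 'joint_vel': array([-0.00247914, -0.00279486, -0.00209662, -0.00062027,  0.00236031,
       -0.00019053,  0.00194104]), 'joint_torque': array([ 3.22550215e-03, -6.24540424e+01,  2.60793610e-02, -3.90715349e+01,
       -6.13419455e-02,  3.67298070e-02,  1.62184069e-04]), 'ee_pos': array([ 0.26312295, -0.56652265,  0.22184582]), 'eef_rot': array([ 8.42990026e-01, -5.37928810e-01, -5.51414675e-04, -3.28791115e-04]), 'ft_force': array([ 0.50052599, -1.04067623, -0.21665794]), 'torque': array([-0.01354907, -0.04845684, -0.05078219]), 'width': 0.08680676164926174}
```

View pics/scene0.png

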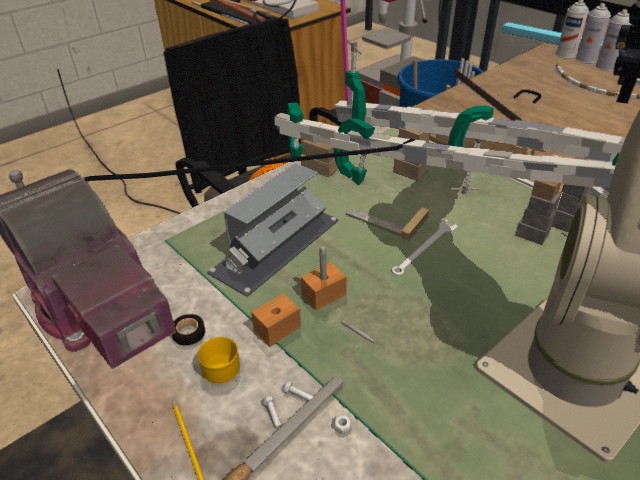

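View pics/top0.png

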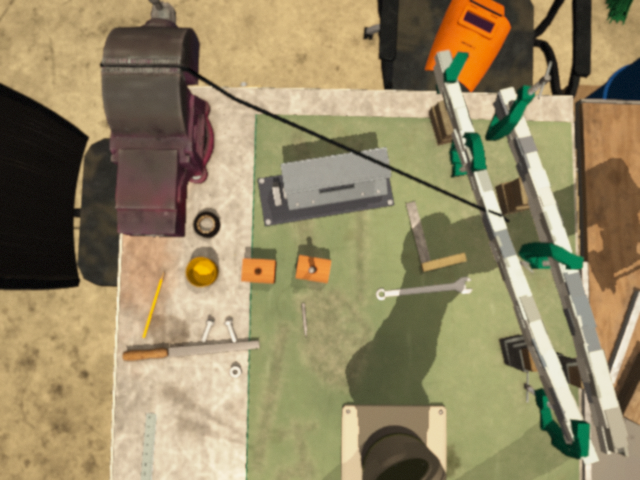

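Top view: the stand candidates are at (259,271), empty, and (313,268), which holds the punch. The right-hand one is meant. The punch candidates are the standing one at (312,268), which is larger, and a small one lying at (305,318). I choose the standing one. Next is a close crop of each view.

```bash
python3 - <<'E'
from h import *
import pickle
C=pickle.load(open("c0.pkl","rb"))
a=C["scene"]["img"][155:345,200:360,::-1]; b=C["top"]["img"][135:295,240:410,::-1]
cv2.imwrite("pics/crop_s.png",cv2.resize(a,None,fx=3.1,fy=3.1,interpolation=cv2.INTER_CUBIC))
cv2.imwrite("pics/crop_t.png",cv2.resize(b,None,fx=3.7,fy=3.7,interpolation=cv2.INTER_CUBIC))
E
```

```text
(no output)
```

View pics/crop_s.png

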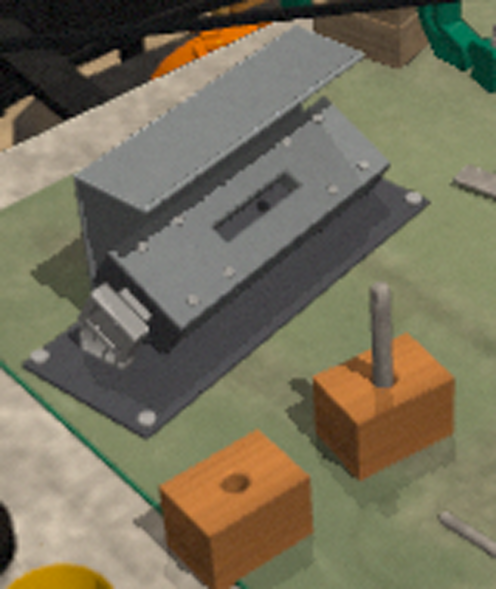

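View pics/crop_t.png

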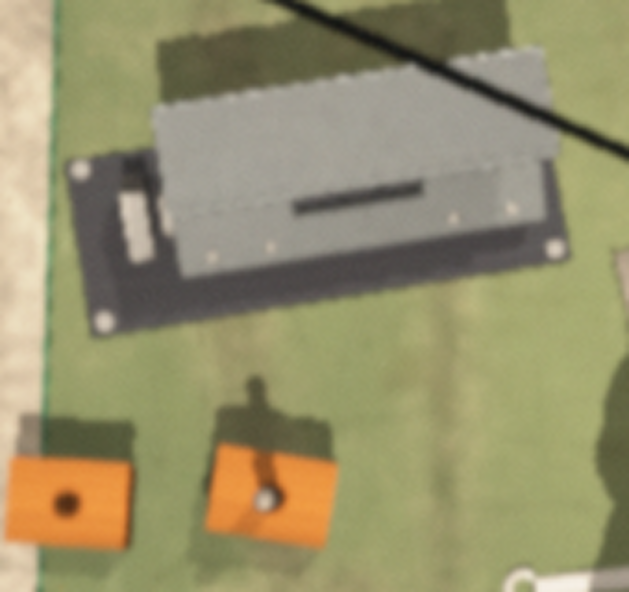

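```bash
cat > m.py <<'E'
from h import *
import pickle
C=pickle.load(open("c0.pkl","rb"));s,t=C["scene"],C["top"]
S=lambda u,v:(200+u/3.1-.34,155+v/3.1-.34)
T=lambda u,v:(240+u/3.7-.36,135+v/3.7-.36)
np.set_printoptions(precision=4,suppress=True)
print("slot low L",tri(ray(s,*S(222,242)),ray(t,*T(297,216))))
print("slot low R",tri(ray(s,*S(300,183)),ray(t,*T(423,196))))
print("scene centre",atz(s,*S(257,207),.056))
for n,a,z in(("lowL",(222,242),.0525),("lowR",(300,183),.0525),("upL",(214,231),.0595),("upR",(289,173),.0595)):print(n,atz(s,*S(*a),z))
for n,a in(("lowL",(297,216)),("lowR",(423,196))):print("top",n,atz(t,*T(*a),.0525))
print("plate",tri(ray(s,*S(147,418)),ray(t,*T(104,321))),tri(ray(s,*S(414,198)),ray(t,*T(556,248))))
print("head",tri(ray(s,*S(380,291)),ray(t,*T(269,496))))
print("stand entry scene",atz(s,*S(384,381),.05))
q=[(222,445),(337,463),(322,548),(206,530)]
print("stand top corners",[atz(t,*T(*a),.05) for a in q],np.mean([atz(t,*T(*a),.05) for a in q],0))
q=[(314,380),(409,337),(454,376),(360,425)]
print("scene",np.mean([atz(s,*S(*a),.05) for a in q],0))
# stand 2, cable, spanner, square
print("stand2",atz(t,*T(67,503),.05),atz(s,*S(235,484),.05))
print("nose",tri(ray(s,*S(125,318)),ray(t,*T(166,215))))
print("square", [atz(t,*p,.01) for p in((410,202),(466,258),(424,268))],"spanner",[atz(t,*p,.005) for p in((381,294),(468,284))])
print("cable: top px over lock -> world for z .1,.3,.5",[atz(t,330,145,z) for z in(.1,.3,.5)])
for z in(.1,.3,.5,.6): print(z,proj(s,atz(t,330,145,z)),proj(s,atz(t,400,180,z)))
E
python3 m.py
```

```text
slot low L (array([0.5786, 0.1727, 0.0503]), [np.float64(0.0023017703446756247), np.float64(0.002301770344675676)])
slot low R (array([0.5902, 0.0972, 0.054 ]), [np.float64(0.0005847942222348259), np.float64(0.0005847942222348458)])
scene centre [0.5879 0.1378 0.056 ]
lowL [0.5781 0.1758 0.0525]
lowR [0.5922 0.0964 0.0525]
upL [0.5837 0.1775 0.0595]
upR [0.5988 0.1003 0.0595]
top lowL [0.5767 0.171  0.0525]
top lowR [0.5901 0.0967 0.0525]
plate (array([0.5175, 0.2873, 0.0088]), [np.float64(0.0003274100678947032), np.float64(0.000327410067894646)]) (array([0.5684, 0.0109, 0.0077]), [np.float64(0.00016538745721795463), np.float64(0.00016538745721789638)])
head (array([0.4104, 0.1845, 0.1202]), [np.float64(0.0008703457740735876), np.float64(0.0008703457740735288)])
stand entry scene [0.4088 0.1851 0.05  ]
stand top corners [array([0.4409, 0.2125, 0.05  ]), array([0.4315, 0.1451, 0.05  ]), array([0.3819, 0.1531, 0.05  ]), array([0.3912, 0.2208, 0.05  ])] [0.4114 0.1829 0.05  ]
scene [0.4099 0.1836 0.05  ]
stand2 [0.4055 0.302  0.05  ] [0.404  0.3035 0.05  ]
nose (array([0.5819, 0.2518, 0.0286]), [np.float64(0.0024948371748141863), np.float64(0.002494837174814212)])
square [array([ 0.568 , -0.0349,  0.01  ]), array([ 0.4424, -0.1628,  0.01  ]), array([ 0.4183, -0.0668,  0.01  ])] spanner [array([0.3584, 0.0294, 0.005 ]), array([ 0.3837, -0.1685,  0.005 ])]
cable: top px over lock -> world for z .1,.3,.5 [array([0.6704, 0.1517, 0.1   ]), array([0.6117, 0.1567, 0.3   ]), array([0.553 , 0.1616, 0.5   ])]
0.1 [251.598  190.2862] [326.0414 177.3462]
0.3 [258.3072 113.8808] [327.0673 103.8313]
0.5 [267.5643   7.2939] [328.5153   0.7253]
0.6 [273.6698 -63.7486] [329.4909 -68.3395]
```

```bash
python3 - <<'E'
from h import *
import pickle
C=pickle.load(open("c0.pkl","rb"));s,t=C["scene"],C["top"]
np.set_printoptions(precision=3,suppress=True)
for n,a,b in(("cable end",(411,143),(506,214)),("beam1 end",(278,120),(441,58)),("beam2 end",(341,105),(505,92)),("clampmid hi",(480,112),(525,250)),("clamp far hi",(352,75),(527,92)),("clampA",(293,108),(461,60)),("clampB",(352,135),(474,150))):
    print(n,*tri(ray(s,*a),ray(t,*b)))
print(proj(t,[.45,-.35,.15]),proj(s,[.45,-.35,.15]),proj(s,[.3,-.35,.15]),proj(t,[.3,-.35,.15]))
z=lambda u,v,h:atz(t,u,v,h)
for p in((550,255),(500,150),(575,400)): print(p,[z(*p,h) for h in(.1,.2)])
print("nothing",ray(s,255,160)[1])
for x in(258,300,326): # cable over lock : scene row guess
  pass
c=t; save(snap("wrist"),"w0.png")
E
```

```text
cable end [ 0.531 -0.202  0.132] [np.float64(0.0062920367552588554), np.float64(0.006292036755258845)]
beam1 end [ 0.869 -0.082  0.104] [np.float64(0.0025599960824409553), np.float64(0.002559996082441005)]
beam2 end [ 0.782 -0.212  0.131] [np.float64(0.0022725165373126857), np.float64(0.002272516537312533)]
clampmid hi [ 0.423 -0.219  0.237] [np.float64(0.029998606004292203), np.float64(0.029998606004292213)]
clamp far hi [ 0.748 -0.218  0.219] [np.float64(0.00034349465511621606), np.float64(0.00034349465511631256)]
clampA [ 0.852 -0.118  0.131] [np.float64(0.0016587833261811893), np.float64(0.0016587833261808638)]
clampB [ 0.664 -0.144  0.121] [np.float64(0.003927007281921299), np.float64(0.003927007281921479)]
[580.315 252.259] [484.595 125.832] [544.371 150.353] [582.085 328.166]
(550, 255) [array([ 0.447, -0.313,  0.1  ]), array([ 0.44 , -0.262,  0.2  ])]
(500, 150) [array([ 0.668, -0.21 ,  0.1  ]), array([ 0.639, -0.17 ,  0.2  ])]
(575, 400) [array([ 0.148, -0.361,  0.1  ]), array([ 0.173, -0.306,  0.2  ])]
nothing [ 0.711 -0.475 -0.519]
```

View pics/w0.png

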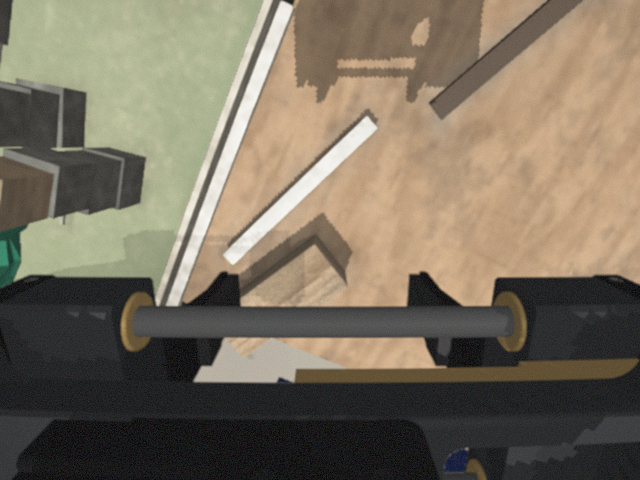

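The wrist view shows the beams and clamps (up to about 0.22 m) left of the TCP, at pixels (0–280, 0–300). I'll raise the tool well above them before crossing.

Call:
play_rows --pt "0 0 6 0 0 0 8.7" --pt "0 0 6 0 0 0 8.7" --pt "0 0 6 0 0 0 8.7" --pt "3 5 0 0 0 -0.042 8.7" --pt "3 5 0 0 0 -0.042 8.7" --pt "3 5 0 0 0 -0.042 8.7" --pt "3 5 0 0 0 -0.042 8.7" --pt "3 5 0 0 0 -0.042 8.7" --pt "3 5 0 0 0 -0.042 8.7" --pt "0 5 0 0 0 0 8.7" --pt "0 5 0 0 0 0 8.7" --pt "0 5 0 0 0 0 8.7" --pt "0 5 0 0 0 0 6" --pt "0 5 0 0 0 0 6" --pt "-1 5 0 0 0 0 5" --pt "-1 5 0 0 0 0 4" --pt "0 0 0 0 0 0 4"

```text
time: 2.28
ee_pos: [0.4222, 0.0871, 0.4029]
eef_rot: [0.771, -0.637, 0.0, -0.0]
ft_force: [1.2, -0.5, -0.3]
width: 0.0459
```

Call:
play_rows --pt "-0.6 5 -4 0 0 0 5" --pt "-0.6 4.7 -4 0 0 0 5" --pt "0 0 -4 0 0 0 5" --pt "0 0 -4 0 0 0 5" --pt "0 0 0 0 0 0 5"

```text
time: 2.9
ee_pos: [0.4103, 0.1774, 0.2416]
eef_rot: [0.768, -0.64, -0.001, 0.002]
ft_force: [-0.4, -0.4, 0.6]
width: 0.0503
```

```bash
python3 - <<'E'
from h import *
c=snap("wrist");save(c,"w1.png");import pickle;pickle.dump(c,open("cw1.pkl","wb"))
print(r.read_state()["ee_pos"],proj(c,[.410,.1845,.128]),proj(c,[.41,.183,.05]),proj(c,[.5885,.1365,.056]))
E
```

```text
[0.41130194 0.17801386 0.24371956] [315.08577209 232.7559563 ] [318.1439657  214.35759315] [401.87936033  38.32186482]
```

View pics/w1.png

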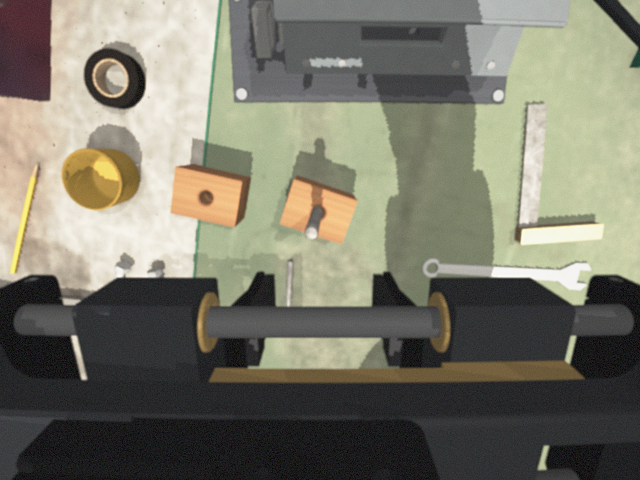

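The wrist view shows the head at (312,234), close to the predicted (315,233). The slot's middle is at (403,39), also as predicted. Descending to grasp.

Call:
play_rows --pt "0 0.65 -4 0 0 0 5" --pt "0 0 -4 0 0 0 5" --pt "0 0 -4 0 0 0 5" --pt "0 0 -3 0 0 0 5" --pt "0 0 -2 0 0 0 5" --pt "0 0 0 0 0 0 5" --pt "0 0 0 0 0 0 1" --pt "0 0 0 0 0 0 0.5" --pt "0 0 0 0 0 0 0" --pt "0 0 0 0 0 0 0" --pt "0 0 0 0 0 0 0" --grip_force 30

```text
time: 4.32
ee_pos: [0.4116, 0.1851, 0.0738]
eef_rot: [0.769, -0.64, 0.0, 0.0]
ft_force: [0.4, -1.0, 0.0]
width: 0.011
```

Call:
play_rows --pt "0 0 1 0 0 0 0" --pt "0 0 2 0 0 0 0" --pt "0 0 3 0 0 0 0" --pt "0 0 3 0 0 0 0" --pt "0 0 3 0 0 0 0" --pt "0 0 1 0.024 -0.129 0 0" --pt "0 0 0 0.024 -0.129 0 0" --pt "0 0 0 0.024 -0.129 0 0" --pt "0 0 0 0.024 -0.129 0 0" --pt "3 -1.5 -1.1 0 0 0 0" --pt "3 -1.5 -1.1 0 0 0 0" --pt "3 -1.5 -1.2 0 0 0 0" --pt "3 -1.5 -1.2 0 0 0 0" --pt "0 0 0 0 0 0 0" --grip_force 55

```text
time: 6.08
ee_pos: [0.532, 0.124, 0.1568]
eef_rot: [0.742, -0.619, 0.165, -0.199]
ft_force: [-0.9, -0.0, -0.7]
width: 0.0108
```

```bash
cat >> h.py <<'E'
yh=np.array([-.181,.983,0]);hh=np.array([.983,.181,0]);nn=-.5*hh+np.array([0,0,.866]);xx=.866*hh+np.array([0,0,.5])
R=np.c_[xx,yh,nn];SL=np.array([.5885,.1365,.056])
def fr(p): return R.T@(np.array(p)-SL)
E
python3 - <<'E'
from h import *
import pickle
from scipy.spatial.transform import Rotation as Ro
np.set_printoptions(precision=4,suppress=True)
s=pickle.load(open("c0.pkl","rb"))["scene"]
o,d=ray(s,284.5,221.2);b=SL-.0145*nn;p=o+d*(((b-o)@nn)/(d@nn));print("spot in slot frame",fr(p))
for lab,(u,v) in dict(lowL=(222,242),lowR=(300,183),upL=(214,231),upR=(289,173)).items():
    o,d=ray(s,200+u/3.1-.34,155+v/3.1-.34);print(lab,fr(o+d*(((SL-o)@nn)/(d@nn))))
st=r.read_state();q=Ro.from_quat(st["eef_rot"]).as_matrix();print(st["ee_pos"],q@[0,0,1],-nn,q@[1,0,0],fr(st["ee_pos"]),st["width"])
tip=st["ee_pos"]+q@[0,0,.062]
c=snap("scene");w=snap("wrist");pickle.dump((c,w),open("c2.pkl","wb"))
print(proj(c,tip),proj(w,tip))
a=c["img"][130:260,200:340,::-1];b=w["img"][...,::-1]
a=cv2.resize(a,None,fx=3.5,fy=3.5,interpolation=cv2.INTER_CUBIC)[:455]
b=cv2.resize(b,None,fx=.48,fy=.48);b=np.pad(b,((0,455-b.shape[0]),(0,0),(0,0)))
cv2.imwrite("pics/t2.png",np.hstack([a,b]))
E
```

```text
spot in slot frame [ 0.0006 -0.0133 -0.0145]
lowL [-0.0047  0.0415  0.    ]
lowR [-0.0051 -0.0392  0.    ]
upL [0.0044 0.04   0.    ]
upR [ 0.0051 -0.0384  0.    ]
[0.532  0.124  0.1568] [ 0.4907  0.0917 -0.8665] [ 0.4915  0.0905 -0.866 ] [ 0.1796 -0.9837 -0.0024] [ 0.0004 -0.002   0.1161] 0.01083017295046997
[292.2525 207.0007] [325.1458 253.0157]
```

View pics/t2.png

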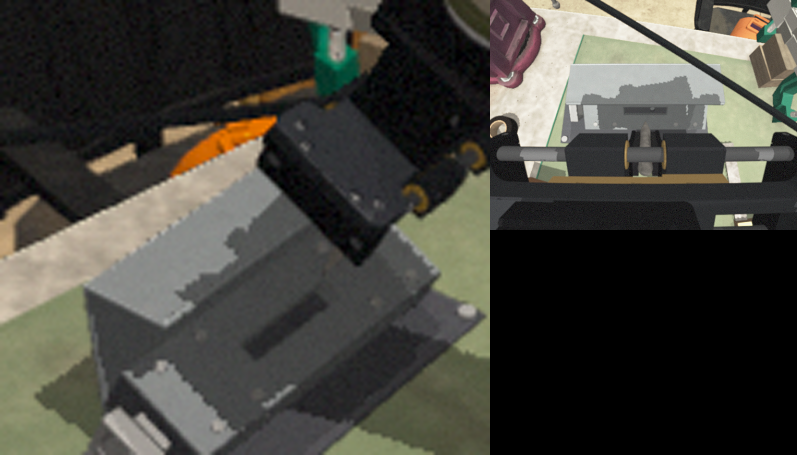

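```bash
python3 - <<'E'
from h import *
import pickle
c,w=pickle.load(open("c2.pkl","rb"))
a=c["img"][185:235,265:325,::-1];b=w["img"][195:345,265:385,::-1]
f=lambda i,k:np.clip(cv2.resize(i,None,fx=k,fy=k,interpolation=cv2.INTER_CUBIC).astype(float)*1.8,0,255).astype(np.uint8)
a=f(a,7);b=f(b,3);h=max(len(a),len(b));P=lambda i:np.pad(i,((0,h-len(i)),(0,0),(0,0)))
cv2.imwrite("pics/t3.png",np.hstack([P(a),P(b)]));print(a.shape)
E
```

```text
(350, 420, 3)
```

View pics/t3.png

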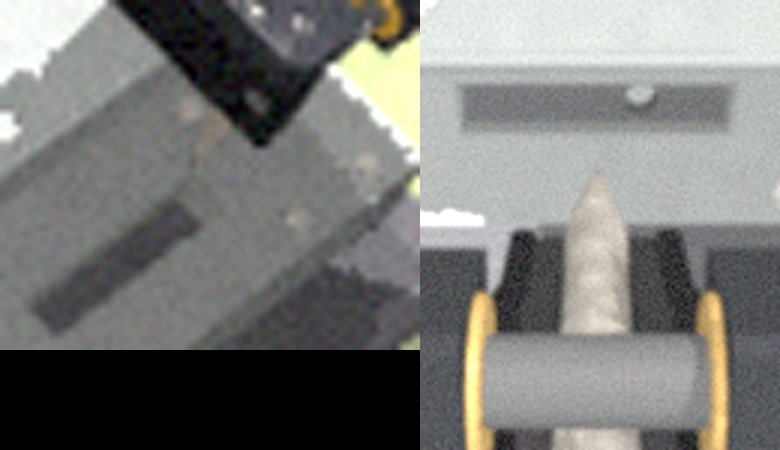

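```bash
python3 - <<'E'
from h import *
import pickle
np.set_printoptions(precision=4,suppress=True)
c,w=pickle.load(open("c2.pkl","rb"))
W=lambda u,v:(265+(u-420)/3-.33,195+v/3-.33)
def pl(u,v,dep):
    o,d=ray(w,*W(u,v));b=SL+dep*nn;return fr(o+d*(((b-o)@nn)/(d@nn)))
for p in((462,86),(733,86),(462,131),(728,131)):print(pl(*p,0))
print("spot",pl(640,95,-.0145),pl(640,95,0))
t,e=tri(ray(w,*W(597,171)),ray(c,265+190/7-.4,185+184/7-.4));print("tip",fr(t),e)
st=r.read_state();print("tcp",fr(st["ee_pos"]))
for dep in (.045,.05,.054,.06):print(dep,pl(597,171,dep))
print("world z of spot-plane")
o,d=ray(w,*W(640,95))
s=pickle.load(open("c0.pkl","rb"))["scene"];print(tri(ray(s,284.5,221.2),(o,d)),fr(tri(ray(s,284.5,221.2),(o,d))[0]))
E
```

```text
[ 0.0091  0.0369 -0.    ]
[ 0.0091 -0.0391 -0.    ]
[-0.004   0.0374 -0.    ]
[-0.004  -0.0381  0.    ]
spot [ 0.003  -0.0136 -0.0145] [ 0.0065 -0.013  -0.    ]
tip [-0.0027 -0.0014  0.0439] [np.float64(0.0008121535996953696), np.float64(0.0008121535996953618)]
tcp [ 0.0002 -0.0004  0.1173]
0.045 [-0.0016 -0.0009  0.045 ]
0.05 [-0.     -0.0009  0.05  ]
0.054 [ 0.0012 -0.0009  0.054 ]
0.06 [ 0.0031 -0.0009  0.06  ]
world z of spot-plane
(array([0.6007, 0.1243, 0.0424]), [np.float64(0.0009385805742724922), np.float64(0.0009385805742723397)]) [ 0.0017 -0.0142 -0.0166]
```

The wrist view shows the tip at about (324,252), the slot spanning (279–369, 224–239), and a spot in the slot at (338,227), y ≈ -13 mm. The scene view agrees on the spot, so I'll probe there first.

Call:
play_rows --pt "0.85 -0.27 -1.27 0 0 0 0" --pt "0.85 -0.27 -1.27 0 0 0 0" --pt "0.85 -0.27 -1.27 0 0 0 0" --pt "0 0 0 0 0 0 0"

```text
time: 6.68
ee_pos: [0.5563, 0.1175, 0.1194]
eef_rot: [0.743, -0.618, 0.165, -0.199]
ft_force: [0.0, -0.6, -0.3]
width: 0.0109
```

```bash
python3 - <<'E'
from h import *
import pickle
np.set_printoptions(precision=4,suppress=True)
w=snap("wrist");pickle.dump(w,open("c3.pkl","wb"))
b=w["img"][195:295,255:385,::-1]
cv2.imwrite("pics/t4.png",np.clip(cv2.resize(b,None,fx=5,fy=5,interpolation=cv2.INTER_CUBIC).astype(float)*1.8,0,255).astype(np.uint8))
st=r.read_state();print("tcp",fr(st["ee_pos"]),st["ft_force"],R.T@st["ft_force"])
E
```

```text
tcp [ 0.0018 -0.0126  0.0729] [-0.4448  0.0241 -1.4518] [-1.1008  0.1042 -1.0408]
```

View pics/t4.png

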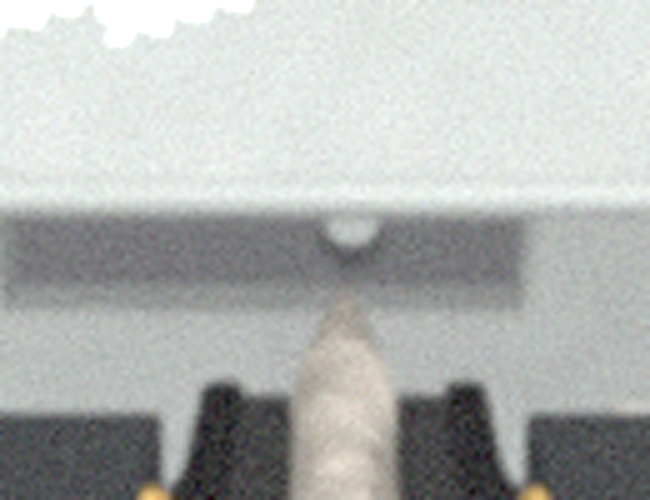

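```bash
python3 - <<'E'
from h import *
import pickle
np.set_printoptions(precision=4,suppress=True)
w=pickle.load(open("c3.pkl","rb"))
W=lambda u,v:(255+u/5-.4,195+v/5-.4)
def pl(u,v,dep):
    o,d=ray(w,*W(u,v));b=SL+dep*nn;return fr(o+d*(((b-o)@nn)/(d@nn)))
for d in(.005,.0095,.012):print("tip",pl(344,288,d))
print("low edge R",pl(523,307,0),"L",pl(8,307,0),"spot",pl(350,230,-.0145))
print("upper edge visible",pl(300,210,0), "hood")
E
```

```text
tip [ 0.0006 -0.0126  0.005 ]
tip [ 0.002  -0.0126  0.0095]
tip [ 0.0028 -0.0126  0.012 ]
low edge R [-0.0039 -0.0386 -0.    ] L [-0.004   0.0363  0.    ] spot [ 0.0036 -0.0135 -0.0145]
upper edge visible [ 0.0107 -0.0063  0.    ] hood
```

Call:
play_rows --pt "0.12 -0.07 0.06 0 0 0 0" --pt "0.49 0.09 -0.87 0 0 0 0" --pt "0.49 0.09 -0.87 0 0 0 0" --pt "0 0 0 0 0 0 0" --pt "0 0 0 0 0 0 0"

```text
time: 7.35
ee_pos: [0.568, 0.1184, 0.1035]
eef_rot: [0.742, -0.618, 0.166, -0.2]
ft_force: [0.1, -0.4, -0.0]
width: 0.011
```

Call:
play_rows --pt "0.05 0.009 -0.087 0 0 0 0" --pt "0.05 0.009 -0.087 0 0 0 0" --pt "0.05 0.009 -0.087 0 0 0 0" --pt "0 0 0 0 0 0 0"

```text
time: 7.85
ee_pos: [0.5694, 0.1185, 0.1001]
eef_rot: [0.742, -0.618, 0.166, -0.2]
ft_force: [-0.5, -0.0, -0.6]
width: 0.0108
```

Call:
play_rows --pt "0.05 0.009 -0.087 0 0 0 0" --pt "0.05 0.009 -0.087 0 0 0 0" --pt "0 0 0 0 0 0 0"

```text
time: 8.22
ee_pos: [0.5704, 0.1187, 0.0983]
eef_rot: [0.742, -0.618, 0.166, -0.2]
ft_force: [0.3, 1.0, -0.8]
width: 0.011
```

```bash
cat > st.py <<'E'
from h import *
np.set_printoptions(precision=4,suppress=True)
st=r.read_state();print("tcp",fr(st["ee_pos"]),"F slot",R.T@st["ft_force"],"t",st["time"],st["joint_positions"])
E
python3 st.py
```

```text
tcp [ 0.003  -0.0142  0.0471] F slot [ 0.0399  0.9458 -0.8976] t 8.225 [ 0.4074  0.0955 -0.7456  2.1621  0.3391  0.4071 -1.9847]
```

Call:
play_rows --pt "0.05 0.009 -0.087 0 0 0 0" --pt "0.05 0.009 -0.087 0 0 0 0" --pt "0 0 0 0 0 0 0"

```text
time: 8.6
ee_pos: [0.5714, 0.1189, 0.0966]
eef_rot: [0.742, -0.618, 0.166, -0.2]
ft_force: [-0.3, 1.5, -0.5]
width: 0.0111
```

Call:
play_rows --pt "0.05 0.009 -0.087 0 0 0 0" --pt "0.05 0.009 -0.087 0 0 0 0" --pt "0 0 0 0 0 0 0"

```text
time: 8.98
ee_pos: [0.5724, 0.1191, 0.0949]
eef_rot: [0.742, -0.618, 0.166, -0.2]
ft_force: [-0.7, 0.4, -1.1]
width: 0.0108
```

```bash
python3 st.py
```

```text
tcp [ 0.003  -0.0142  0.0431] F slot [-1.0876  0.5454 -0.6708] t 8.975 [ 0.3989  0.1073 -0.7393  2.1605  0.3631  0.4018 -2.0054]
```

Call:
play_rows --pt "0.05 0.009 -0.087 0 0 0 0" --pt "0.05 0.009 -0.087 0 0 0 0" --pt "0 0 0 0 0 0 0"

```text
time: 9.35
ee_pos: [0.5735, 0.1192, 0.0931]
eef_rot: [0.742, -0.618, 0.166, -0.2]
ft_force: [-0.0, 0.2, -0.7]
width: 0.0109
```

Call:
play_rows --pt "0.05 0.009 -0.087 0 0 0 0" --pt "0.05 0.009 -0.087 0 0 0 0" --pt "0 0 0 0 0 0 0"

```text
time: 9.72
ee_pos: [0.5744, 0.1194, 0.0914]
eef_rot: [0.742, -0.618, 0.166, -0.2]
ft_force: [-0.2, -0.0, -1.1]
width: 0.0109
```

```bash
python3 st.py
```

```text
tcp [ 0.003  -0.0143  0.0391] F slot [-0.6911  0.0208 -0.868 ] t 9.725 [ 0.3897  0.1189 -0.7321  2.1589  0.3867  0.3967 -2.0258]
```

Call:
play_rows --pt "0.05 0.009 -0.087 0 0 0 0" --pt "0.05 0.009 -0.087 0 0 0 0" --pt "0 0 0 0 0 0 0" --pt "-0.036 0.197 0 0 0 0 0" --pt "-0.036 0.197 0 0 0 0 0" --pt "-0.036 0.197 0 0 0 0 0" --pt "0 0 0 0 0 0 0"

```text
time: 10.6
ee_pos: [0.5745, 0.1239, 0.0897]
eef_rot: [0.742, -0.618, 0.166, -0.199]
ft_force: [1.1, -6.6, -0.1]
width: 0.011
```

```bash
python3 st.py
```

```text
tcp [ 0.003  -0.0099  0.0372] F slot [-0.1562 -6.6747 -0.061 ] t 10.6 [ 0.3698  0.1247 -0.7256  2.1575  0.4166  0.3987 -2.0648]
```

The lateral reaction is 6.7 N with no axial force, so the point is in the hole and driving the bolt.

Call:
play_rows --pt "-0.036 0.197 0 0 0 0 0" --pt "-0.036 0.197 0 0 0 0 0" --pt "-0.036 0.197 0 0 0 0 0" --pt "-0.036 0.197 0 0 0 0 0" --pt "-0.036 0.197 0 0 0 0 0" --pt "-0.036 0.197 0 0 0 0 0" --pt "-0.036 0.197 0 0 0 0 0" --pt "-0.036 0.197 0 0 0 0 0" --pt "0 0 0 0 0 0 0"

```text
time: 11.72
ee_pos: [0.5717, 0.1395, 0.0897]
eef_rot: [0.742, -0.618, 0.166, -0.199]
ft_force: [0.6, -6.2, 0.2]
width: 0.0111
```

```bash
python3 st.py
```

```text
tcp [0.003  0.0059 0.0371] F slot [-0.3361 -6.1746  0.4001] t 11.725 [ 0.3285  0.1271 -0.7232  2.1552  0.4623  0.4095 -2.1398]
```

Call:
play_rows --pt "-0.027 0.147 0 0 0 0 0" --pt "-0.027 0.147 0 0 0 0 0" --pt "0 0 0 0 0 0 0"

```text
time: 12.1
ee_pos: [0.5712, 0.1423, 0.0896]
eef_rot: [0.742, -0.619, 0.166, -0.199]
ft_force: [0.8, -6.0, 0.1]
width: 0.0107
```

Call:
play_rows --pt "-0.018 0.098 0 0 0 0 0" --pt "-0.018 0.098 0 0 0 0 0" --pt "0 0 0 0 0 0 0"

```text
time: 12.48
ee_pos: [0.5709, 0.1442, 0.0897]
eef_rot: [0.742, -0.619, 0.166, -0.199]
ft_force: [1.7, -6.0, 0.6]
width: 0.0107
```

Call:
play_rows --pt "-0.018 0.098 0 0 0 0 0" --pt "-0.018 0.098 0 0 0 0 0" --pt "0 0 0 0 0 0 0"

```text
time: 12.85
ee_pos: [0.5705, 0.1461, 0.0896]
eef_rot: [0.742, -0.619, 0.166, -0.199]
ft_force: [1.1, -6.8, 0.8]
width: 0.0109
```

Call:
play_rows --pt "-0.018 0.098 0 0 0 0 0" --pt "-0.018 0.098 0 0 0 0 0" --pt "0 0 0 0 0 0 0"

```text
time: 13.22
ee_pos: [0.5701, 0.1481, 0.0896]
eef_rot: [0.742, -0.619, 0.166, -0.199]
ft_force: [1.9, -7.3, -0.3]
width: 0.0109
```

Call:
play_rows --pt "-0.018 0.098 0 0 0 0 0" --pt "-0.018 0.098 0 0 0 0 0" --pt "0 0 0 0 0 0 0"

```text
time: 13.6
ee_pos: [0.5699, 0.149, 0.0896]
eef_rot: [0.741, -0.619, 0.167, -0.198]
ft_force: [1.9, -10.1, 0.8]
width: 0.0107
```

Call:
play_rows --pt "-0.018 0.098 0 0 0 0 0" --pt "-0.018 0.098 0 0 0 0 0" --pt "0 0 0 0 0 0 0"

```text
time: 13.98
ee_pos: [0.5698, 0.1496, 0.0895]
eef_rot: [0.741, -0.62, 0.167, -0.197]
ft_force: [1.9, -12.8, 1.5]
width: 0.0109
```

Call:
play_rows --pt "-0.018 0.098 0 0 0 0 0" --pt "-0.018 0.098 0 0 0 0 0" --pt "0 0 0 0 0 0 0" --pt "0 0 0 0 0 0 0" --pt "0.036 -0.197 0 0 0 0 0" --pt "0.036 -0.197 0 0 0 0 0" --pt "0 0 0 0 0 0 0"

```text
time: 14.85
ee_pos: [0.5698, 0.149, 0.0895]
eef_rot: [0.741, -0.619, 0.167, -0.198]
ft_force: [2.0, -9.6, 0.2]
width: 0.0109
```

```bash
python3 st.py
```

```text
tcp [0.0028 0.0156 0.0371] F slot [ 0.3627 -9.7676  0.0778] t 14.85 [ 0.3015  0.1296 -0.7212  2.153   0.4929  0.4183 -2.1896]
```

Call:
play_rows --pt "0.036 -0.197 0 0 0 0 0" --pt "0.036 -0.197 0 0 0 0 0" --pt "0 0 0 0 0 0 0"

```text
time: 15.22
ee_pos: [0.5701, 0.148, 0.0896]
eef_rot: [0.742, -0.618, 0.166, -0.199]
ft_force: [0.7, -3.4, 0.6]
width: 0.0105
```

Call:
play_rows --pt "0.03 -0.157 0 0 0 0 0" --pt "0 0 0 0 0 0 0"

```text
time: 15.48
ee_pos: [0.5706, 0.1471, 0.0899]
eef_rot: [0.742, -0.617, 0.166, -0.2]
ft_force: [0.6, 0.4, -1.1]
width: 0.0103
```

```bash
python3 st.py
```

```text
tcp [0.0034 0.0136 0.0372] F slot [ 0.0231  0.2568 -1.255 ] t 15.475 [ 0.3142  0.1287 -0.725   2.1539  0.476   0.4117 -2.1638]
```

Call:
play_rows --pt "-0.5 -0.09 0.87 0 0 0 0" --pt "-0.5 -0.09 0.87 0 0 0 0" --pt "-0.74 -0.14 1.3 0 0 0 0" --pt "-0.98 -0.18 1.73 0 0 0 0" --pt "-1.5 0.3 2 0 0 0 0" --pt "-3 1 2 -0.024 0.129 0 0" --pt "-3 1 1 -0.024 0.129 0 0" --pt "-3 1 1 -0.024 0.129 0 0" --pt "-2.6 1 1 -0.024 0.129 0 0" --pt "0 0 0 0 0 0 0" --pt "0 0 0 0 0 0 0"

```text
time: 16.85
ee_pos: [0.4128, 0.1843, 0.2068]
eef_rot: [0.769, -0.64, 0.001, -0.001]
ft_force: [-0.1, 0.5, -0.8]
width: 0.0108
```

```bash
python3 - <<'E'
from h import *
import pickle
from scipy.spatial.transform import Rotation as Ro
np.set_printoptions(precision=4,suppress=True)
st=r.read_state();q=Ro.from_quat(st["eef_rot"]).as_matrix();print(st["ee_pos"],q,st["ft_force"])
tip=st["ee_pos"]+q@[0,0,.0638]
c=snap("scene");w=snap("wrist");pickle.dump((c,w),open("c5.pkl","wb"))
print(proj(c,tip),proj(w,tip),proj(c,st["ee_pos"]),proj(w,st["ee_pos"]))
a=c["img"][170:320,210:370,::-1];b=w["img"][180:340,250:390,::-1]
f=lambda i,k:cv2.resize(i,None,fx=k,fy=k,interpolation=cv2.INTER_CUBIC)
a=f(a,3);b=f(b,2.2);h=max(len(a),len(b));P=lambda i:np.pad(i,((0,h-len(i)),(0,0),(0,0)))
cv2.imwrite("pics/t5.png",np.hstack([P(a),P(b)]));print(a.shape,b.shape)
E
```

```text
[0.4128 0.1843 0.2068] [[ 0.1819 -0.9833  0.0022]
 [-0.9833 -0.1819  0.0004]
 [-0.     -0.0022 -1.    ]] [-0.0517  0.5112 -0.7895]
[321.6866 238.006 ] [323.2537 252.309 ] [321.2391 209.0081] [323.3177 289.8624]
(450, 480, 3) (352, 308, 3)
```

View pics/t5.png

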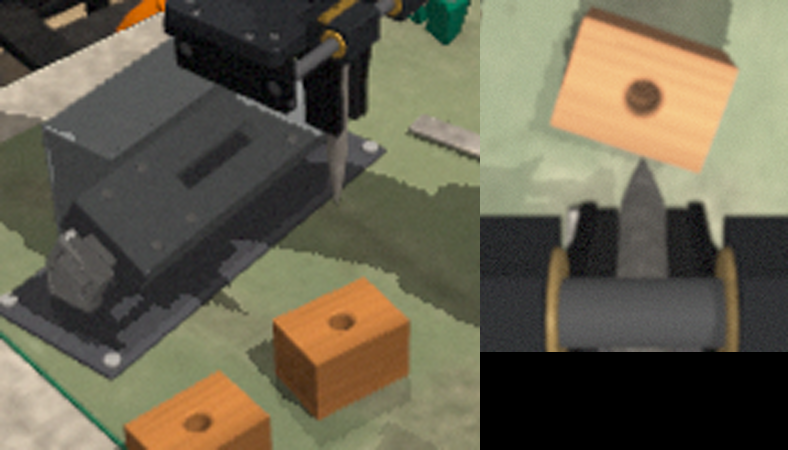

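```bash
python3 - <<'E'
from h import *
import pickle
np.set_printoptions(precision=4,suppress=True)
c,w=pickle.load(open("c5.pkl","rb"))
f=lambda u,v,k,x,y:(x+u/k-.35,y+v/k-.35)
print("tip",tri(ray(c,*f(338,204,3,210,170)),ray(w,*f(162,160,2.2,250,180))))
hc=ray(c,*f(342,321,3,210,170));hw=ray(w,*f(163,97,2.2,250,180))
print("hole",tri(hc,hw),atz(c,*f(342,321,3,210,170),.05),atz(w,*f(163,97,2.2,250,180),.05))
print("tip wrist at .143",atz(w,*f(162,160,2.2,250,180),.143),"scene",atz(c,*f(338,204,3,210,170),.143))
E
```

```text
tip (array([0.4127, 0.1838, 0.1434]), [np.float64(0.0005986759248733563), np.float64(0.0005986759248732672)])
hole (array([0.4117, 0.183 , 0.0488]), [np.float64(0.0006772409675400547), np.float64(0.0006772409675400491)]) [0.4105 0.1833 0.05  ] [0.4124 0.1837 0.05  ]
tip wrist at .143 [0.4129 0.1843 0.143 ] scene [0.4129 0.1828 0.143 ]
```

Tip is about 1 mm from the hole's axis. The nose now reaches through the keeper (scene crop 70,265). Lowering.

Call:
play_rows --pt "-0.1 -0.04 -2 0 0 0 0" --pt "0 0 -3 0 0 0 0" --pt "0 0 -3 0 0 0 0" --pt "0 0 -0.6 0 0 0 0" --pt "0 0 0 0 0 0 0" --pt "0 0 -0.5 0 0 0 0" --pt "0 0 -0.5 0 0 0 0" --pt "0 0 -0.5 0 0 0 0" --pt "0 0 0 0 0 0 0"

```text
time: 18.08
ee_pos: [0.4111, 0.184, 0.1061]
eef_rot: [0.769, -0.64, -0.0, 0.0]
ft_force: [-0.1, 0.6, -0.5]
width: 0.011
```

Call:
play_rows --pt "0 0 -0.5 0 0 0 0" --pt "0 0 -0.5 0 0 0 0" --pt "0 0 0 0 0 0 0"

```text
time: 18.45
ee_pos: [0.411, 0.184, 0.096]
eef_rot: [0.769, -0.64, -0.0, 0.0]
ft_force: [-1.1, 0.7, -0.5]
width: 0.0109
```

Call:
play_rows --pt "0 0 -0.4 0 0 0 0" --pt "0 0 -0.4 0 0 0 0" --pt "0 0 -0.3 0 0 0 0" --pt "0 0 0 0 0 0 0"

```text
time: 18.95
ee_pos: [0.4112, 0.1841, 0.0852]
eef_rot: [0.769, -0.64, -0.0, 0.0]
ft_force: [0.2, -0.6, -0.4]
width: 0.0109
```

Call:
play_rows --pt "0 0 -0.3 0 0 0 0" --pt "0 0 -0.3 0 0 0 0" --pt "0 0 -0.3 0 0 0 0" --pt "0 0 0 0 0 0 0"

```text
time: 19.45
ee_pos: [0.4112, 0.1841, 0.0762]
eef_rot: [0.769, -0.64, -0.0, 0.0]
ft_force: [-0.5, 0.0, -0.6]
width: 0.0111
```

Tip is about 2 mm above the bottom. Lower 1.5 mm, open, and retreat straight up.

Call:
play_rows --pt "0 0 -0.15 0 0 0 0" --pt "0 0 0 0 0 0 0" --pt "0 0 0 0 0 0 3" --pt "0 0 0 0 0 0 5" --pt "0 0 0 0 0 0 5" --pt "0 0 0 0 0 0 5" --pt "0 0 2 0 0 0 5" --pt "0 0 4 0 0 0 5" --pt "0 0 5 0 0 0 5" --pt "-2 0 5 0 0 0 5" --pt "-3 0 5 0 0 0 5" --pt "0 0 0 0 0 0 5" --pt "0 0 0 0 0 0 5"

```text
time: 21.08
ee_pos: [0.3614, 0.1838, 0.2846]
eef_rot: [0.769, -0.64, 0.0, 0.0]
ft_force: [-0.2, -0.5, -0.6]
width: 0.05
```

```bash
python3 - <<'E'
from h import *
c=snap("scene");save(c,"end.png",(180,150,480,350),2.6)
print(proj(c,[.411,.1835,.128]))
E
```

```text
[322.85069654 244.78376471]
```

View pics/end.png

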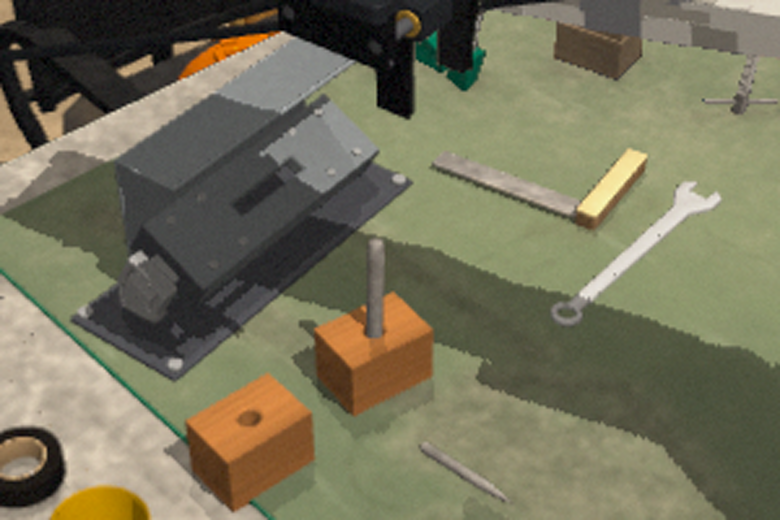

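```bash
python3 -c "
from bench import r
print(r.close_job())"
```

```text
the job is handed in; nothing more can be done
None
```

I drove the bolt home with the punch and put the punch back in its stand. I handed the job in after about 21 s of robot time. No verdict was reported, so the points below are my own checks.

- **Finding the hole:** I took the standing punch from the right-hand stand and leaned it 30° to work in under the hood. I probed at a spot seen in the slot, about y = -13 mm. The point went in there with no axial force, to an estimated 26 mm below the face. I did not need to feel along the slot, because the first probe went in.
- **Sliding the bolt:** It slid left against a steady 6–7 N. After about 27 mm of travel the force rose to 10–13 N, which I took as the stop. I did not measure the bolt's position directly. The pictures show the nose through the keeper.
- **Putting the punch back:** The last picture shows it upright in the right-hand stand and released, with the gripper clear above it. The spanner and square look undisturbed, and so does the part of the tape roll in view; I compared them by eye and did not measure them.
- **Disagreements:** The cameras differed by about 2–3 mm on the slot's position up the slope. I followed the wrist camera, and the punch went in without touching the walls. The scene view of the tip before entry put it about 10 mm lower than expected, because it was blurred in shadow. I ignored that reading and used the tip length known from the grasp.

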